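# Refill the revolving nail tray from the tin mug

## Robot

A 6-joint arm with a two-finger parallel gripper is mounted at the origin on a cart in front of the work surface, level with it; the furniture and walls round the work are solid. World frame = base frame: x ahead of the robot, y to its left, z up, the work surface at z = 0. Lengths are in m, angles in rad, forces in N, time in s.
With the tool pointing down it reaches from about 0.3 to 0.875 m from the base axis. Payload 6.4 kg.
Tool frame: the origin (TCP) lies on the centre line of the jaws, within the pads' length; the fingertips stand 19 mm ahead of it and the grasp point (between the pads) is the TCP; z points along the fingers, y is the line along which they close (so a half turn about z gives the same grasp; the last joint's range is limited). The gripper opens to 88 mm and grips with 3 to 60 N. Pads are 18 mm wide; open, the fingers measure 123 mm over their backs; the gripper's body (75 mm by 187 mm) begins 45 mm behind the grasp point.
Start: joints at [-1.513, 0.181, 1.607, -0, 1.354, -0.206], TCP at [0.15, -0.555, 0.258] pointing down, gripper open.
Joint ranges: [-2.99, 2.99], [-0.89, 2.07], [0.3, 2.58], [-1.14, 4.28], [0, 2.63], [-3.12, 3.12]. Speed limits (rad/s): [2.57, 2.57, 3.01, 3.14, 3.14, 3.14].

## Interface

Orientations are given as a unit quaternion [w, x, y, z].
In Python, from bench import sense, camera, camera_info, sign_off, spot_in, trace gives the robot as it stands.
- The arm moves only by the tool send_rows, never from a script. Its arguments are lists of equal length, an entry for each row: "xyz": the shift along the tool's x, y, z in mm, a list of three; "rotation": the turn, a rotation vector about the tool's x, y, z in degrees, a list of three; "claw": the finger opening in mm, from 0 to 88.1. In form: {"xyz": [[x, y, z], ...], "rotation": [[wx, wy, wz], ...], "claw": [claw, ...]}. A call has 1 to 5 rows; each row shifts and turns the commanded pose from where the row before left it, along the tool's axes as they then stand; what a row does not reach is not made up. A row lasts 1/12 s, in which the tool goes at most 41.7 mm and 7.16 degrees, less where a joint would pass 70% of its speed; a pose out of reach is approached as far as the arm can. A call is refused whole if a number of a shift passes 41.7 or a number of a turn 7.16, either way. A call with a gripper value outside its range is refused whole. The fingers move at their own pace and stop on an object; "grip_force" is the grip in N (left out, the last holds). Time passes only in rows, so rows that do not move let the fingers close. It gives the time, the measured TCP pose, the force, the opening and the grip force at its end, in the units of the state.
- sense(): the state, without advancing time (a new reading comes with each control period).
- camera(name): name is "side" or "top" or "wrist"; returns the picture (480x640x3 uint8, red, green, blue); there is no depth.
- camera_info(name): a dict with "K" (3x3 intrinsics, pixels), "k1" (the pictures are not rectified: a ray, as slopes to the right and down, at radius r is drawn at 1 + k1 r^2 times it, then the intrinsics apply), "eye" and "rotation" of the camera in the world. Camera axes: x right, y down, z forward; pixel columns grow to the right and rows downward; lengths in m; the calibration is good to about 2 mm. A picture is of the moment at which its call begins: read the wrist's pose just before it. camera_info takes no time and is no camera call; for the wrist camera it gives the pose at the moment of the call.
- sign_off(): hands the job in; it is judged then, once.
Trained networks look in the newest picture that a camera, given by its name, has taken for a name from the list of things; names that differ only in an ending like _2 or _b are one class to them, and where a whole thing is asked for, a point or a joint stands for the part that bears it (a point fixed in the world has none). Each returns a list of dicts, best first, with "p" (0 to 1); they miss things now and then, are a little off and sometimes report something else, mostly with a low value. They report only what shows in the picture. A call takes as long as a camera call.
- spot_in(target, camera): "bbox" ([centre column, centre row, width, height] in pixels, round what is visible of it).
- trace(target, camera): "mask" (480x640 bool, what is visible of it) and "bbox" ([centre column, centre row, width, height] in pixels, round what is visible of it).
The state is a dict: "time_s": time; "joint_pos": joint angles; "qvel": joint speeds; "effort": joint torques, N m; "ee_pos": TCP position; "tool_rot": TCP orientation; "force": force on the tool from outside, world axes, zero at the start; "ft_torque": the same for the moment, N m; "finger_gap": opening from 0.0 (shut) to 1.0 (fully open); "grip_force": force on a finger pad.
Only numpy, scipy, OpenCV 4.12 (cv2) and the standard library are available. Lean on these libraries where they do the work, as an engineer would, in place of code of your own. Each camera call takes 0.05 s, during which the arm holds its last target. There are 200 camera calls.

## Task

The empty compartment of the revolving nail tray has ended up turned away from you: first turn the tray until that compartment is at the side nearest to you, then pour all five brass studs from the tin mug into it. Stand the empty mug back upright on the bench, and leave the other things on the bench where they are.

Things in the scene. Friction and masses are not known exactly. Their poses are not given: they have to be found in the camera images.
- tray_foot: Fixed round steel foot of the revolving nail tray, 140 mm across, 10 mm high; origin on the bench under its centre, on the tray's turning axis. Its x axis is parallel to world x, so its -x side is the side nearest the robot. The foot cannot be moved.
- nail_tray (a joint): Angle (rad) of the round wooden nail tray on its foot: grows counter-clockwise seen from above, turns freely well past a full turn either way, with light friction (about 0.6 N at the dividers' outer ends), and stays where it is left. 0 (or any full turn) = the empty compartment points straight to the robot's side (-x).
- tray_hub (a point): Centre of the nail tray on top of its bottom board, 22 mm above the bench. The tray is 192 mm across, outer wall 6 mm thick, rim 60 mm above the bench; the hub is a wooden knob 28 mm across, top 76 mm above the bench. The axes turn with the tray: x and y run along the two crossed dividers, and the empty compartment is the quarter where both are positive.
- empty_pocket (a point): Middle of the empty compartment's bare bottom, 22 mm above the bench, 59 mm from the tray's axis. It is one of four equal open-topped quarters parted by dividers 6 mm thick with tops 56 mm above the bench; the others hold iron tacks, wooden pegs and brass brads. Axes as tray_hub.
- tin_mug: Open metal mug, 72 mm high, flared: 52 mm across at the foot, 76 mm across the rim, walls 3 mm, bottom 4 mm; about 0.14 kg. Origin at the centre of its underside, z up through the mouth, x towards its handle.
- mug_handle (a point): Point on the mug's handle to take it by, 59 mm from the mug's axis and 44 mm above its underside. The handle is a square loop of flat strap 12 mm wide (along the mug's y) and 4 mm thick: level top bar from the wall out to 68 mm at height 60 mm, upright bar there, level lower bar at height 22 mm.
- mug_mouth (a point): Centre of the mug's mouth, 72 mm above its underside; axes of the mug.
- rubber_heel: Bystander: dark rubber heel, 64 x 66 x 12 mm, origin under its centre.
- stud_1: Brass boot stud (one of five alike, in the mug at the start): square head 14 x 14 x 7 mm, round stem 9 mm thick, 17 mm long in all, about 14 g; origin at the centre of the head's face, z along the stem.
- stud_2: Brass boot stud (one of five alike, in the mug at the start): square head 14 x 14 x 7 mm, round stem 9 mm thick, 17 mm long in all, about 14 g; origin at the centre of the head's face, z along the stem.
- stud_3: Brass boot stud (one of five alike, in the mug at the start): square head 14 x 14 x 7 mm, round stem 9 mm thick, 17 mm long in all, about 14 g; origin at the centre of the head's face, z along the stem.
- stud_4: Brass boot stud (one of five alike, in the mug at the start): square head 14 x 14 x 7 mm, round stem 9 mm thick, 17 mm long in all, about 14 g; origin at the centre of the head's face, z along the stem.
- stud_5: Brass boot stud (one of five alike, in the mug at the start): square head 14 x 14 x 7 mm, round stem 9 mm thick, 17 mm long in all, about 14 g; origin at the centre of the head's face, z along the stem.

How it is judged:
On the way, in this order (a step that is already met when the one before it is completed fails the run):
1. The empty compartment has been turned to the robot's side while the mug still stands upright (x of empty_pocket in the frame of tray_foot below -0.045 m and angle between tin_mug's own z axis and vertical below 0.4 rad), for 0.2 s.
2. The mug is held up and tipped over the empty compartment (angle between tin_mug's own z axis and vertical above 1.3 rad and horizontal distance between mug_mouth and empty_pocket below 0.09 m and height (world z) of mug_mouth above 0.05 m), for 0.1 s.
At the end, for the whole second after the job is handed in: All five studs lie at rest inside the empty compartment, below its rim; the middle of that compartment is within about 40 degrees of straight towards the robot's side (-x) as seen from the tray's axis; the mug stands upright (within 7 degrees) on the bench, at rest (x of each of stud_1, stud_2, stud_3, stud_4, stud_5 in the frame of tray_hub above 0 m and y of each of stud_1, stud_2, stud_3, stud_4, stud_5 in the frame of tray_hub above 0 m and horizontal distance between each of stud_1, stud_2, stud_3, stud_4, stud_5 and tray_hub below 0.093 m and z of stud_1 in the frame of tray_hub between -0.005 and 0.036 m and linear speed of each of stud_1, stud_2, stud_3, stud_4, stud_5 below 0.03 m/s and z of stud_2 in the frame of tray_hub between -0.005 and 0.036 m and z of stud_3 in the frame of tray_hub between -0.005 and 0.036 m and z of stud_4 in the frame of tray_hub between -0.005 and 0.036 m and z of stud_5 in the frame of tray_hub between -0.005 and 0.036 m and x of empty_pocket in the frame of tray_foot below -0.045 m and angle between tin_mug's own z axis and vertical below 0.12 rad and height (world z) of tin_mug between -0.008 and 0.008 m and linear speed of tin_mug below 0.02 m/s); the robot touches nothing.
It fails at once if the rubber heel is shoved more than 30 mm (distance of rubber_heel from where it was at the start of the episode above 0.03 m).
It also fails if it takes over 67 s, if anything falls off the work surface, if the arm or the gripper's body presses on something with over 40 N, if the wrist force passes 120 N, or if a joint passes its speed limit or range.

## Working session

There is one attempt and no reset: what is moved stays moved. The work goes in short steps, Python scripts to look and compute and a tool call to move; the robot and the scene stay as the last step left them, time stands still between calls to the robot, and variables do not carry over. Pictures are saved under pics/ and viewed, at most 10 in all, crops included, and the job is handed in when it is done.

Besides the shell and the picture viewer there is one more tool, called after "Request:" in YAML: its name, and indented under it one key for each argument. send_rows: Moves the arm, as the interface text tells. Its arguments: {"type":"object","properties":{"xyz":{"type":"array"},"rotation":{"type":"array"},"claw":{"type":"array"},"grip_force":{"type":"number"}},"required":["xyz","rotation","claw"]}

```bash
ls; mkdir -p pics; cat > h.py <<'E'
import numpy as np, cv2
from bench import *
from scipy.spatial.transform import Rotation as R
def rot(q): q=np.asarray(q); return R.from_quat([*q[1:],q[0]]) if q.shape==(4,) else R.from_matrix(q)
def ray(ci,uv):
    K=np.array(ci["K"]); k=ci["k1"]
    d=np.array([(uv[0]-K[0,2])/K[0,0],(uv[1]-K[1,2])/K[1,1]]); s=d.copy()
    for _ in range(20): s=d/(1+k*(s@s))
    return rot(ci["rotation"]).apply([*s,1.])
def onz(ci,uv,z):
    r=ray(ci,uv); e=np.array(ci["eye"]); return e+r*(z-e[2])/r[2]
def proj(ci,p):
    c=rot(ci["rotation"]).inv().apply(np.array(p)-np.array(ci["eye"])); s=c[:2]/c[2]; s=s*(1+ci["k1"]*(s@s))
    return (np.array(ci["K"])@[*s,1])[:2]
def snap(n,f):
    im=camera(n); cv2.imwrite("pics/"+f,im[:,:,::-1]); return im
E
python3 - <<'E'
from h import *
s=sense(); print(s)
for c in("top","side"):
    ci=camera_info(c); print(c,ci); snap(c,c+"0.png")
    for n in("tray_foot","nail_tray","empty_pocket","tray_hub","tin_mug","mug_handle","rubber_heel"):
        print(c,n,[(np.round(d["bbox"]).tolist(),round(d["p"],2),onz(ci,d["bbox"][:2],0.03).round(3).tolist()) for d in spot_in(n,c)[:2]])
E
```

```text
pics
{'time_s': 0.0, 'joint_pos': array([-1.51328344e+00,  1.81546190e-01,  1.60797472e+00,  1.00046257e-05,
        1.35378674e+00, -2.06304017e-01]), 'qvel': array([-0.00143352, -0.00022801, -0.00087357, -0.00100288,  0.00050665,
        0.00057126]), 'effort': array([-1.21145022e-04, -4.33868945e+01, -3.41854763e+01,  7.02469214e-02,
        3.86298413e-02, -1.35628347e-04]), 'ee_pos': array([ 0.14993007, -0.55460433,  0.2568233 ]), 'tool_rot': array([-8.54761155e-04,  9.91312465e-01,  1.31525133e-01,  6.86056272e-05]), 'force': array([0.51556744, 0.09041644, 0.12701224]), 'ft_torque': array([-0.00595237, -0.00508673, -0.00417757]), 'grip_force': 0.0, 'finger_gap': 0.9971148915655407}
top {'K': array([[581.23484818,   0.        , 308.43466969],
       [  0.        , 581.23484818, 240.18738604],
       [  0.        ,   0.        ,   1.        ]]), 'k1': -0.09721181763000705, 'eye': array([ 0.3716727 , -0.15807132,  0.97057527]), 'rotation': array([ 0.0535161 , -0.70025368,  0.70908751, -0.06305331])}
top tray_foot [([392.0, 285.0, 120.0, 120.0], 0.76, [0.452, -0.307, 0.03])]
top na
[... 652 characters left out ...]
.91699499, 242.48343666],
       [  0.        ,   0.        ,   1.        ]]), 'k1': 0.00525667728940752, 'eye': array([0.48961333, 0.57806381, 0.46985156]), 'rotation': array([-0.00718205, -0.01024952,  0.8594155 , -0.51112461])}
side tray_foot [([343.0, 227.0, 92.0, 67.0], 0.98, [0.451, -0.301, 0.03])]
side nail_tray [([343.0, 226.0, 91.0, 62.0], 0.97, [0.451, -0.308, 0.03])]
side empty_pocket []
side tray_hub [([342.0, 226.0, 94.0, 57.0], 0.87, [0.453, -0.303, 0.03])]
side tin_mug [([372.0, 286.0, 65.0, 59.0], 0.91, [0.406, -0.085, 0.03])]
side mug_handle [([373.0, 286.0, 63.0, 55.0], 0.9, [0.406, -0.083, 0.03])]
side rubber_heel [([246.0, 262.0, 32.0, 14.0], 0.93, [0.629, -0.152, 0.03])]
```

```bash
python3 - <<'E'
import cv2
im=cv2.imread("pics/top0.png")[140:380,190:470]
cv2.imwrite("pics/top0c.png",cv2.resize(im,(700,600),interpolation=cv2.INTER_CUBIC))
E
```

```text
(no output)
```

View pics/top0c.png

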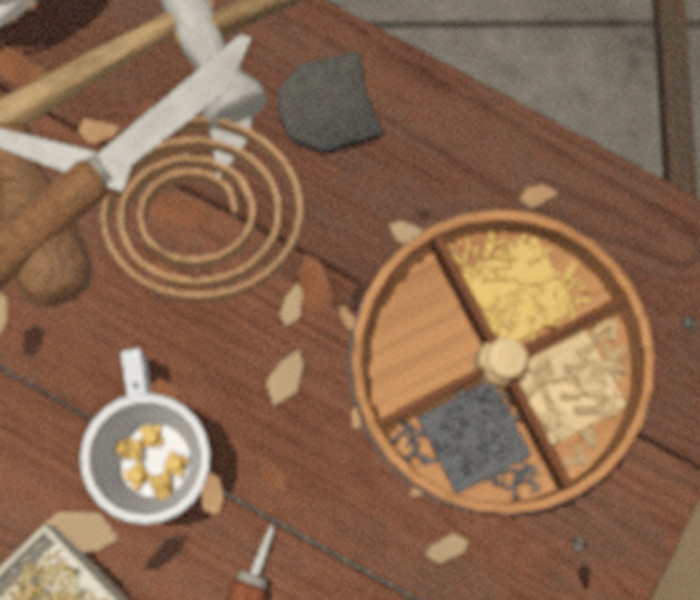

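```bash
python3 - <<'E'
from h import *
ci=camera_info("top")
f=lambda u,v,z:onz(ci,(190+u/2.5,140+v/2.5),z)[:2]
hub=f(503.5,360.5,.06);print("rim",hub,"knob",f(505,357,.076))
for p in((440,245),(385,420),(612,308),(550,488)):
    d=f(*p,.056)-hub;print("div",np.degrees(np.arctan2(d[1],d[0])),np.hypot(*d))
m=f(145.5,457.5,.072);h=f(133,350,.062);d=h-m
print("mug",m,h,np.hypot(*d),np.degrees(np.arctan2(d[1],d[0])))
print("heel",f(330,103,.012))
for p,z in (((145,570),0),((40,530),.02)):print(f(*p,z))
s=sense();print(rot(s["tool_rot"]).as_matrix().round(3))
E
```

```text
rim [ 0.45147849 -0.30117616] knob [ 0.45223421 -0.29967202]
div 26.608275897494956 0.0838178825088066
div 115.54944217093208 0.08352509971699573
div -65.33089783457109 0.07878291945716887
div -161.23426987438194 0.08459856415435865
mug [ 0.39358271 -0.07712795] [ 0.46084993 -0.06829351] 0.06784486250594272 7.482034395011905
heel [ 0.63283237 -0.19662109]
[ 0.32187023 -0.07029641]
[ 0.34892756 -0.00424264]
[[ 0.965  0.261  0.   ]
 [ 0.261 -0.965 -0.   ]
 [ 0.     0.    -1.   ]]
```

View pics/side0.png

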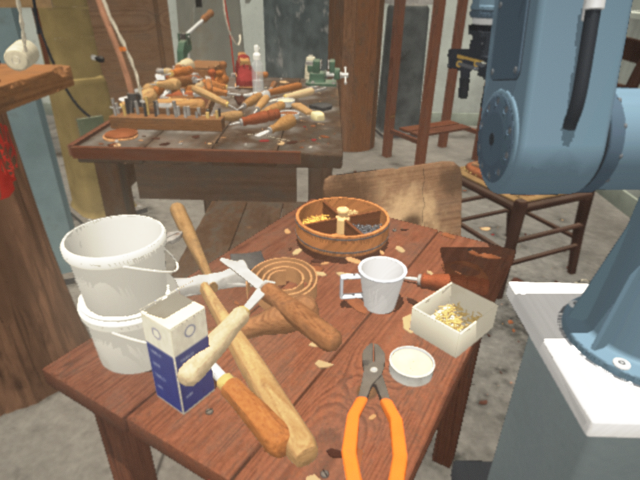

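Request:
send_rows:
  xyz:
    - [35.8,-16.6,0]
    - [35.8,-16.6,0]
    - [35.8,-16.6,0]
    - [35.8,-16.6,0]
    - [35.8,-16.6,0]
  rotation:
    - [0,0,0]
    - [0,0,0]
    - [0,0,0]
    - [0,0,0]
    - [0,0,0]
  claw: [52,52,52,52,52]
  grip_force: 25

```text
time_s: 1.22
ee_pos: [0.3021, -0.427, 0.2579]
tool_rot: [0.0, 0.991, 0.131, 0.0]
force: [0.7, -0.7, 0.7]
finger_gap: 0.646
grip_force: 0.0
```

Request:
send_rows:
  xyz:
    - [35.8,-16.6,0]
    - [35.8,-16.6,0]
    - [35.8,-16.6,0]
    - [35.8,-16.6,0]
    - [35.8,-16.6,0]
  rotation:
    - [0,0,0]
    - [0,0,0]
    - [0,0,0]
    - [0,0,0]
    - [0,0,0]
  claw: [52,52,52,52,52]

```text
time_s: 1.63
ee_pos: [0.4536, -0.3, 0.258]
tool_rot: [0.0, 0.991, 0.132, 0.0]
force: [0.4, -0.1, 0.7]
finger_gap: 0.585
grip_force: 0.0
```

```bash
python3 - <<'E'
from h import *
s=sense();print(s["ee_pos"],s["time_s"],s["joint_pos"].round(3).tolist(),s["finger_gap"]);m=rot(s["tool_rot"]).as_matrix();print(m.round(3));ci=camera_info("wrist")
snap("wrist","w1.png");print(proj(ci,[.452,-.3005,.076]), m.T@(np.array([.452,-.3005,.08])-s["ee_pos"])*1000)
E
```

```text
[ 0.453578   -0.29999724  0.25799004] 1.6333 [-0.803, 0.111, 1.686, -0.0, 1.344, 0.504] 0.5845422866988441
[[ 0.965  0.261  0.   ]
 [ 0.261 -0.965 -0.   ]
 [ 0.     0.001 -1.   ]]
[322.66206732 221.36160094] [-1.70285706e+00 -2.95264400e-02  1.77989599e+02]
```

View pics/w1.png

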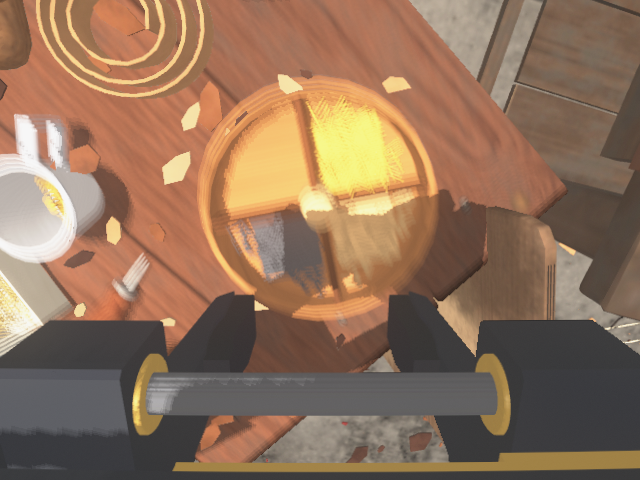

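```bash
python3 - <<'E'
from h import *
ci=camera_info("wrist");im=snap("wrist","w2.png");s=sense()
print(s["ee_pos"],s["qvel"].round(3))
cv2.imwrite("pics/w2c.png",cv2.resize(im[60:330,180:460,::-1],None,fx=2,fy=2))
print(proj(ci,[.452,-.3005,.076]),proj(ci,[.452,-.3005,.060]))
E
```

```text
[ 0.45565764 -0.29765129  0.25793101] [-0.086 -0.009  0.018 -0.047  0.001 -0.076]
[327.38416373 228.95245766] [327.11964234 224.05139852]
```

View pics/w2c.png

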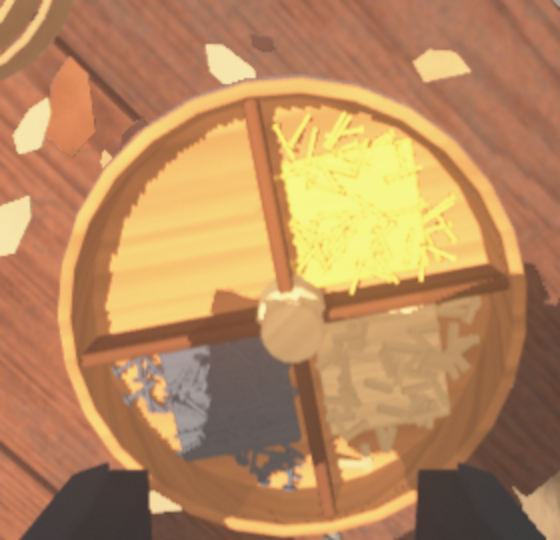

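Request:
send_rows:
  xyz:
    - [0,0,36]
    - [0,0,36]
    - [0,0,36]
    - [0,0,36]
    - [0,0,20]
  rotation:
    - [0,0,0]
    - [0,0,0]
    - [0,0,0]
    - [0,0,0]
    - [0,0,0]
  claw: [52,52,52,52,52]

```text
time_s: 2.15
ee_pos: [0.4501, -0.3003, 0.0898]
tool_rot: [-0.002, 0.991, 0.131, -0.002]
force: [-0.7, 0.1, -0.7]
finger_gap: 0.59
grip_force: 0.0
```

Request:
send_rows:
  xyz:
    - [0,0,12]
    - [0,0,0]
    - [0,0,0]
  rotation:
    - [0,0,0]
    - [0,0,0]
    - [0,0,0]
  claw: [52,52,52]

```text
time_s: 2.4
ee_pos: [0.4522, -0.3021, 0.0821]
tool_rot: [0.0, 0.991, 0.131, -0.0]
force: [0.5, 0.1, 0.9]
finger_gap: 0.589
grip_force: 0.0
```

Request:
send_rows:
  xyz:
    - [0,0,0]
    - [0,0,0]
    - [0,0,0]
    - [0,0,0]
    - [0,0,0]
  rotation:
    - [0,0,0]
    - [0,0,0]
    - [0,0,0]
    - [0,0,0]
    - [0,0,0]
  claw: [20,20,20,20,20]

```text
time_s: 2.82
ee_pos: [0.4524, -0.3004, 0.0829]
tool_rot: [-0.001, 0.991, 0.132, 0.0]
force: [-0.7, 6.5, 8.3]
finger_gap: 0.312
grip_force: 25.0
```

Request:
send_rows:
  xyz:
    - [0,0,0]
    - [0,0,0]
    - [0,0,0]
    - [0,0,0]
    - [0,0,0]
  rotation:
    - [0,0,-4]
    - [0,0,-7]
    - [0,0,-7]
    - [0,0,-7]
    - [0,0,-7]
  claw: [20,20,20,20,20]

```text
time_s: 3.23
ee_pos: [0.4528, -0.3011, 0.0829]
tool_rot: [0.0, 0.915, 0.402, 0.001]
force: [0.3, 4.0, 5.1]
finger_gap: 0.308
grip_force: 25.0
```

Request:
send_rows:
  xyz:
    - [0,0,0]
    - [0,0,0]
    - [0,0,0]
    - [0,0,0]
    - [0,0,0]
  rotation:
    - [0,0,-7]
    - [0,0,-7]
    - [0,0,-7]
    - [0,0,-7]
    - [0,0,-7]
  claw: [20,20,20,20,20]

```text
time_s: 3.65
ee_pos: [0.4536, -0.3015, 0.0829]
tool_rot: [0.001, 0.752, 0.659, 0.001]
force: [4.9, 3.2, 0.6]
finger_gap: 0.307
grip_force: 25.0
```

Request:
send_rows:
  xyz:
    - [0,0,0]
    - [0,0,0]
    - [0,0,0]
    - [0,0,0]
    - [0,0,0]
  rotation:
    - [0,0,-7]
    - [0,0,-7]
    - [0,0,-7]
    - [0,0,-7]
    - [0,0,-7]
  claw: [20,20,20,20,20]

```text
time_s: 4.07
ee_pos: [0.4544, -0.3013, 0.083]
tool_rot: [0.002, 0.519, 0.855, 0.001]
force: [8.2, 3.9, -0.8]
finger_gap: 0.304
grip_force: 25.0
```

Request:
send_rows:
  xyz:
    - [0,0,0]
    - [0,0,0]
    - [0,0,0]
  rotation:
    - [0,0,-5]
    - [0,0,-2]
    - [0,0,0]
  claw: [20,20,20]

```text
time_s: 4.32
ee_pos: [0.4546, -0.3012, 0.083]
tool_rot: [0.002, 0.468, 0.884, 0.001]
force: [7.7, 3.7, -0.9]
finger_gap: 0.305
grip_force: 25.0
```

Request:
send_rows:
  xyz:
    - [0,0,0]
    - [0,0,0]
    - [0,0,-30]
    - [0,0,-40]
    - [0,0,-40]
  rotation:
    - [0,0,0]
    - [0,0,0]
    - [0,0,0]
    - [0,0,0]
    - [0,0,0]
  claw: [52,52,52,52,52]

```text
time_s: 4.73
ee_pos: [0.4512, -0.3009, 0.1922]
tool_rot: [-0.002, 0.469, 0.883, 0.0]
force: [0.8, -0.4, 0.1]
finger_gap: 0.589
grip_force: 0.0
```

```bash
python3 - <<'E'
from h import *
s=sense();print(s["ee_pos"],s["joint_pos"].round(3).tolist())
print(rot(s["tool_rot"]).as_matrix().round(3))
im=snap("top","t1.png");cv2.imwrite("pics/t1c.png",cv2.resize(im[140:380,190:470,::-1],(700,600),interpolation=cv2.INTER_CUBIC))
E
```

```text
[ 0.45124507 -0.30089876  0.19218501] [-0.807, 0.179, 1.748, -0.0, 1.217, -1.402]
[[-0.561  0.828 -0.002]
 [ 0.828  0.561  0.002]
 [ 0.003 -0.001 -1.   ]]
```

View pics/t1c.png

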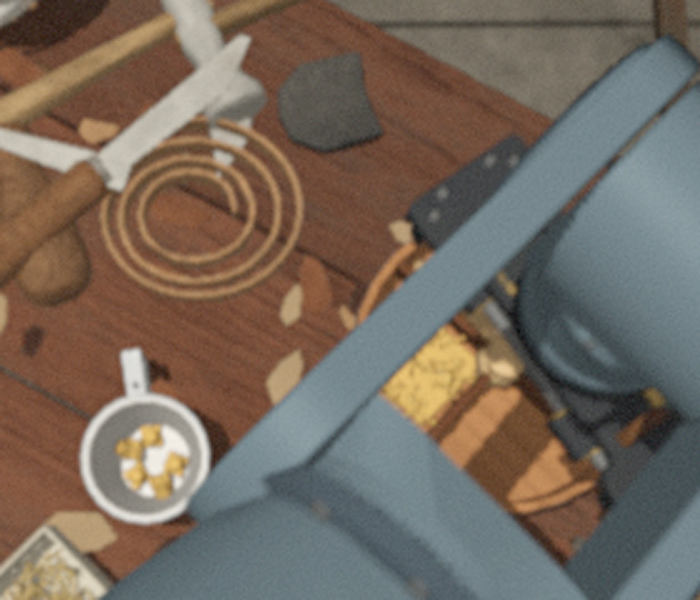

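Request:
send_rows:
  xyz:
    - [28.7,29.3,0]
    - [28.7,29.3,0]
    - [28.7,29.3,0]
    - [28.7,29.3,0]
    - [28.7,29.3,0]
  rotation:
    - [0,0,0]
    - [0,0,0]
    - [0,0,0]
    - [0,0,0]
    - [0,0,0]
  claw: [40,40,40,40,40]

```text
time_s: 5.2
ee_pos: [0.4931, -0.0991, 0.1921]
tool_rot: [0.001, 0.469, 0.883, -0.0]
force: [-0.3, -0.5, -0.1]
finger_gap: 0.454
grip_force: 0.0
```

Request:
send_rows:
  xyz:
    - [28.7,29.3,0]
    - [0,0,0]
    - [0,0,0]
    - [0,0,0]
    - [0,0,0]
  rotation:
    - [0,0,0]
    - [0,0,-7]
    - [0,0,-7]
    - [0,0,-7]
    - [0,0,-7]
  claw: [40,40,40,40,40]

```text
time_s: 5.62
ee_pos: [0.5013, -0.06, 0.192]
tool_rot: [0.0, 0.238, 0.971, -0.0]
force: [0.3, -0.5, 0.6]
finger_gap: 0.452
grip_force: 0.0
```

Request:
send_rows:
  xyz:
    - [0,0,0]
    - [0,0,0]
    - [0,0,0]
    - [0,0,0]
    - [0,0,0]
  rotation:
    - [0,0,-7]
    - [0,0,-7]
    - [0,0,-7]
    - [0,0,-7]
    - [0,0,-7]
  claw: [40,40,40,40,40]

```text
time_s: 6.03
ee_pos: [0.5012, -0.0606, 0.1919]
tool_rot: [0.0, -0.065, 0.998, -0.0]
force: [0.4, -0.6, -0.5]
finger_gap: 0.452
grip_force: 0.0
```

Request:
send_rows:
  xyz:
    - [0,0,0]
    - [0,0,0]
    - [0,0,0]
  rotation:
    - [0,0,0]
    - [0,0,0]
    - [0,0,0]
  claw: [40,40,40]

```text
time_s: 6.28
ee_pos: [0.5012, -0.0605, 0.1918]
tool_rot: [0.0, -0.06, 0.998, -0.0]
force: [0.3, 0.2, 0.6]
finger_gap: 0.453
grip_force: 0.0
```

```bash
cat > rec.py <<'E'
from h import *; import json
s=sense(); print(s["time_s"],s["ee_pos"].round(4),s["joint_pos"].round(4).tolist(),s["qvel"].round(2)); print(rot(s["tool_rot"]).as_matrix().round(3))
open("log.txt","a").write(json.dumps([s["joint_pos"].tolist(),s["ee_pos"].tolist(),s["tool_rot"].tolist()])+"\n")
E
python3 rec.py
```

```text
6.2833 [ 0.5012 -0.0605  0.1918] [-0.3555, 0.0956, 1.8442, -0.0001, 1.2016, -2.0467] [ 0.    0.    0.    0.   -0.   -0.01]
[[-0.993 -0.12   0.   ]
 [-0.12   0.993 -0.   ]
 [-0.    -0.    -1.   ]]
```

Request:
send_rows:
  xyz:
    - [0,0,0]
    - [0,0,0]
    - [0,0,0]
    - [0,0,0]
    - [0,0,0]
  rotation:
    - [0,7,0]
    - [0,7,0]
    - [0,7,0]
    - [0,7,0]
    - [0,0,0]
  claw: [40,40,40,40,40]

```text
time_s: 6.7
ee_pos: [0.5016, -0.06, 0.188]
tool_rot: [-0.246, -0.06, 0.967, -0.015]
force: [-0.4, 1.5, -0.7]
finger_gap: 0.453
grip_force: 0.0
```

Request:
send_rows:
  xyz:
    - [0,0,0]
    - [0,0,0]
  rotation:
    - [0,0,0]
    - [0,0,0]
  claw: [40,40]

```text
time_s: 6.87
ee_pos: [0.5011, -0.0603, 0.1916]
tool_rot: [-0.24, -0.06, 0.969, -0.015]
force: [-0.9, -0.3, 0.9]
finger_gap: 0.454
grip_force: 0.0
```

```bash
python3 rec.py
```

```text
6.8667 [ 0.5011 -0.0603  0.1916] [-0.2537, 0.4167, 1.52, -0.1738, 1.6601, -1.923] [-0.   -0.04  0.01 -0.    0.01 -0.  ]
[[-0.877 -0.123 -0.464]
 [-0.109  0.992 -0.058]
 [ 0.467 -0.    -0.884]]
```

```bash
cat > kin.py <<'E'
from h import *; import json
from scipy.optimize import least_squares
E=lambda ax,a:R.from_euler(ax,a)
def fk(j,P):
    a,ex,b,L,h,d,r0=P[:7]
    r1=E('z',j[0]); r2=r1*E('y',j[1]); r3=r2*E('y',j[2]); r6=r3*E('z',j[3])*E('y',j[4])*E('z',j[5]+C)
    return r1.apply([r0,d,h])+r2.apply([0,0,a])+r3.apply([ex,0,b])+r6.apply([0,0,L]), r6
C=0
D=[json.loads(l) for l in open("log.txt")]
D+=[[[-1.51328,.181546,1.607975,0,1.353787,-.206304],[.14993,-.5546,.25682],[-8.5e-4,.991312,.131525,6.8e-5]]]
c=[(fk(j,np.zeros(7))[1].inv()*rot(q)) for j,p,q in D]
C=c[-1].as_rotvec()[2]
if __name__=="__main__": print([x.as_rotvec().round(3).tolist() for x in c],C)
D2=D+[[[-.807,.179,1.748,0,1.217,-1.402],[.45125,-.3009,.1922],None]]
f=lambda P:np.concatenate([fk(j,P)[0]-p for j,p,q in D2]+[.003*(P-P0)])
P0=np.array([.45,0,.45,.25,.35,.12,0]); P=least_squares(f,P0).x
lo=np.array([-2.99,-.89,.3,-1.14,0,-3.12]); hi=np.array([2.99,2.07,2.58,4.28,2.63,3.12])
def ik(p,Rt,j0):
    g=lambda j:np.concatenate([fk(j,P)[0]-p,.3*(Rt.inv()*fk(j,P)[1]).as_rotvec()])
    s=least_squares(g,np.clip(j0,lo+.01,hi-.01),bounds=(lo,hi)); return s.x,np.abs(s.fun).max()
if __name__=="__main__": print(P.round(4),np.abs(f(P)).max())
E
python3 kin.py
```

```text
[[0.0, -0.0, 1.571], [0.0, -0.0, 1.571], [-0.0, -0.0, 1.571]] 1.5708020463014478
[ 4.375e-01  8.610e-02  5.153e-01  2.919e-01  3.143e-01  1.178e-01
 -5.000e-04] 0.00026998243627626706
```

```bash
cat > plan.py <<'E'
from kin import *
pocket=np.array([.395,-.301,0])
def target(T,psi,th,H,back=.008):
    # psi: azimuth of tool horizontal pointing (opposite to pour direction u); degrees
    T,psi,th=np.radians([T,psi,th])
    # mug x axis azimuth psi at T=0; tilt about mug y negative (z toward -x)
    M=E('z',psi)*E('y',-T)
    # tool in mug: y=+y, z=lean toward -x, down ; x = y cross z
    z=np.array([-np.sin(th),0,-np.cos(th)]);y=np.array([0,1,0]);x=np.cross(y,z)
    Rt=M*R.from_matrix(np.c_[x,y,z])
    pts=M.apply(np.array([[s*.038,0,.072] for s in(1,-1)]+[[s*.026,0,0] for s in(1,-1)]))
    u=-np.array([np.cos(psi),np.sin(psi),0])
    o=pocket-back*u-pts[1]; o[2]=H-pts[:,2].min()
    return o+M.apply([.059,0,.044]),Rt,o+M.apply([0,0,.072])
if __name__=="__main__":
    for th in (30,45,55):
      for psi in range(-150,91,20):
        j=D[1][0]; out=[]; 
        q=[j]
        for T in range(0,131,10):
            p,Rt,_=target(T,psi,th,.078); 
            if T==0:
                c=[ik(p,Rt,np.array(j)+np.array([a,0,0,b,0,d])) for a in(-.5,0) for b in(0,.8,-.6) for d in(-.8,0,.8)]
                j,e=min(c,key=lambda x:(x[1]>.002,np.abs(x[0]-q[0]).sum()))
            else: j,e=ik(p,Rt,j)
            q.append(j); out.append(round(e*1000))
        print(th,psi,out,np.round(j,2), np.abs(np.diff(q[1:],axis=0)).max().round(2))
E
python3 plan.py
```

```text
30 -150 [0, 0, 0, 0, 0, 0, 0, 0, 0, 0, 0, 0, 0, 12] [-0.38  1.01  1.33 -1.14  2.16  0.86] 0.2
30 -130 [0, 0, 0, 0, 0, 0, 0, 0, 0, 0, 0, 12, 28, 43] [-0.26  0.89  1.52 -1.14  1.97  0.93] 0.21
30 -110 [0, 0, 0, 0, 0, 0, 0, 0, 0, 15, 39, 57, 72, 88] [-0.15  0.77  1.68 -1.14  1.82  0.97] 0.27
30 -90 [0, 0, 0, 0, 0, 0, 0, 0, 11, 51, 88, 117, 123, 137] [-0.04  0.63  1.83 -1.14  1.68  0.96] 0.36
30 -70 [0, 0, 0, 0, 0, 0, 0, 0, 15, 53, 83, 97, 136, 176] [-0.89 -0.64  2.58 -1.14  0.11 -0.36] 0.45
30 -50 [0, 0, 0, 0, 0, 0, 0, 0, 0, 33, 63, 92, 131, 171] [-0.88 -0.61  2.58  1.55  0.   -3.12] 1.05
30 -30 [0, 0, 0, 0, 0, 0, 0, 0, 10, 42, 67, 95, 131, 168] [-1.27 -0.63  2.58  1.42  0.65 -3.12] 0.48
30 -10 [0, 0, 0, 0, 0, 0, 0, 0, 33, 63, 88, 93, 122, 148] [-1.57 -0.65  2.58  1.34  1.18 -3.12] 0.36
30 10 [0, 0, 0, 0, 0, 0, 0, 29, 61, 87, 108, 123, 120, 148] [-1.7  -0.64  2.58  1.31  1.47 -3.12] 0.44
30 30 [0, 0, 0, 0, 0, 7, 34, 60, 85, 109, 138, 169, 198, 226] [-1.48  0.4   1.84  1.22  1.82 -3.12] 0.19
30 50 [0, 0, 0, 0, 24, 48, 74, 103, 133, 165, 194, 216, 221, 190] [-1.32  1.06  1.18  1.43  2.38 
[... 2133 characters left out ...]
 0, 0, 0, 0, 0, 0, 0, 0, 21, 47, 86] [-1.24 -0.54  2.58  1.27  0.59 -3.12] 0.47
55 -10 [0, 0, 0, 0, 0, 0, 0, 0, 0, 0, 19, 49, 73, 88] [-1.45 -0.64  2.58  1.12  1.   -3.12] 0.32
55 10 [0, 0, 0, 0, 0, 0, 0, 0, 0, 21, 51, 78, 102, 120] [-1.37 -0.25  2.27  0.98  1.18 -3.12] 0.26
55 30 [0, 0, 0, 0, 0, 0, 0, 1, 29, 55, 78, 107, 137, 169] [-1.32  0.14  1.92  0.88  1.49 -3.12] 0.21
55 50 [0, 0, 0, 0, 0, 0, 18, 43, 70, 99, 131, 164, 195, 219] [-1.27  0.51  1.54  0.87  1.86 -3.12] 0.19
55 70 [0, 0, 0, 0, 10, 38, 64, 87, 119, 155, 193, 226, 235, 168] [-1.14  1.47  0.3   1.34  2.63 -3.12] 0.97
55 90 [18, 0, 0, 24, 57, 87, 115, 139, 161, 210, 262, 182, 168, 154] [-1.06  1.46  0.3   1.34  2.63 -3.12] 1.23
```

```bash
cat > plan2.py <<'E'
from plan import *
F=E('z',np.pi)
for th in (35,45,55):
  for psi in list(range(-10,211,20)):
    out=[];c=[]
    p,Rt,_=target(0,psi,th,.078)
    for a in(-.8,-.3):
      for b in(-.6,0,.8,1.6):
        for d in(-.8,.3,1.4,2.4): c.append(ik(p,Rt*F,np.array([a,.4,1.5,b,1.6,d])))
    j,e=min(c,key=lambda x:(x[1]>.002,abs(x[0][3])));j0=j;q=[j];out.append(round(e*1000))
    for T in range(10,131,10):
        p,Rt,_=target(T,psi,th,.078); j,e=ik(p,Rt*F,j);q.append(j);out.append(round(e*1000))
    if max(out)<20: print(th,psi,out,j0.round(2),np.round(j,2),np.abs(np.diff(q,axis=0)).max().round(2))
E
python3 plan2.py
```

```text
35 -10 [0, 0, 0, 0, 0, 0, 0, 0, 0, 0, 0, 0, 0, 0] [-0.64  0.74  1.22 -0.26  1.73  1.13] [-1.75  0.64  2.4   1.58  1.66 -1.47] 0.39
35 10 [0, 0, 0, 0, 0, 0, 0, 0, 0, 0, 0, 0, 0, 0] [-0.53  0.67  1.34 -0.38  1.62  0.94] [-1.69  0.66  2.17  1.32  1.74 -1.26] 0.28
35 30 [0, 0, 0, 0, 0, 0, 0, 0, 0, 0, 0, 0, 0, 0] [-0.44  0.56  1.52 -0.49  1.46  0.76] [-1.58  0.73  1.91  1.13  1.89 -1.12] 0.22
35 50 [0, 0, 0, 0, 0, 0, 0, 0, 0, 0, 0, 0, 0, 0] [-0.37  0.42  1.72 -0.6   1.28  0.59] [-1.45  0.84  1.65  0.98  2.07 -1.04] 0.19
35 70 [0, 0, 0, 0, 0, 0, 0, 0, 0, 0, 0, 0, 0, 0] [-0.33  0.26  1.95 -0.71  1.07  0.41] [-1.31  0.95  1.41  0.84  2.26 -1.01] 0.22
35 90 [0, 0, 0, 0, 0, 0, 0, 0, 0, 0, 0, 0, 0, 0] [-0.37  0.07  2.18 -0.81  0.83  0.17] [-1.17  1.05  1.19  0.66  2.45 -1.06] 0.33
35 110 [0, 0, 0, 0, 0, 0, 0, 0, 0, 0, 0, 0, 0, 0] [-0.54 -0.16  2.4  -0.77  0.54 -0.3 ] [-1.02  1.13  1.02  0.4   2.62 -1.24] 0.43
35 130 [0, 0, 0, 0, 0, 0, 0, 0, 0, 0, 0, 0, 0, 17] [-0.91 -0.42  2.56  0.06  0.38 -1.66] [-0.89  1.14  0.97 -0.02  2.63 -1.59] 0.26
35 150 [2, 0, 0, 0, 0, 0, 0, 0, 0, 0, 0, 0, 0, 7] [-1.34
[... 1199 characters left out ...]
  1.12] [-1.71  0.18  2.5   1.48  1.32 -1.09] 0.35
55 10 [0, 0, 0, 0, 0, 0, 0, 0, 0, 0, 0, 0, 0, 0] [-0.47  0.88  1.14 -0.55  1.92  0.96] [-1.66  0.34  2.24  1.21  1.49 -1.03] 0.27
55 30 [0, 0, 0, 0, 0, 0, 0, 0, 0, 0, 0, 0, 0, 0] [-0.35  0.76  1.36 -0.69  1.72  0.85] [-1.56  0.49  1.98  1.01  1.67 -0.99] 0.23
55 50 [0, 0, 0, 0, 0, 0, 0, 0, 0, 0, 0, 0, 0, 0] [-0.25  0.61  1.62 -0.83  1.5   0.77] [-1.44  0.63  1.72  0.84  1.86 -0.99] 0.2
55 70 [0, 0, 0, 0, 0, 0, 0, 0, 0, 0, 0, 0, 0, 0] [-0.19  0.45  1.89 -1.01  1.26  0.73] [-1.3   0.76  1.48  0.68  2.05 -1.03] 0.22
55 90 [18, 0, 0, 0, 0, 0, 0, 0, 0, 0, 0, 0, 0, 0] [-0.19  0.23  2.14 -1.14  1.03  0.6 ] [-1.16  0.87  1.27  0.5   2.22 -1.14] 0.32
```

Request:
send_rows:
  xyz:
    - [0,0,0]
    - [0,0,0]
    - [0,0,0]
    - [0,0,0]
    - [0,0,0]
  rotation:
    - [0,0,7.1]
    - [0,0,7.1]
    - [0,0,7.1]
    - [0,0,7.1]
    - [0,0,7.1]
  claw: [40,40,40,40,40]

```text
time_s: 7.28
ee_pos: [0.501, -0.0606, 0.1937]
tool_rot: [-0.222, 0.242, 0.94, -0.088]
force: [0.7, -0.1, 0.1]
finger_gap: 0.454
grip_force: 0.0
```

Request:
send_rows:
  xyz:
    - [0,0,0]
    - [0,0,0]
    - [0,0,0]
    - [0,0,0]
    - [0,0,0]
  rotation:
    - [0,0,7.1]
    - [0,0,7.1]
    - [0,0,7.1]
    - [0,0,7.1]
    - [0,0,7.1]
  claw: [40,40,40,40,40]

```text
time_s: 7.7
ee_pos: [0.501, -0.0606, 0.1937]
tool_rot: [-0.185, 0.517, 0.822, -0.152]
force: [0.7, 0.3, 0.0]
finger_gap: 0.454
grip_force: 0.0
```

Request:
send_rows:
  xyz:
    - [0,0,0]
    - [0,0,0]
    - [0,0,0]
    - [0,0,0]
    - [0,0,0]
  rotation:
    - [0,0,7.1]
    - [0,0,7.1]
    - [0,0,7.1]
    - [0,0,7.1]
    - [0,0,7.1]
  claw: [40,40,40,40,40]

```text
time_s: 8.12
ee_pos: [0.501, -0.0606, 0.1937]
tool_rot: [-0.13, 0.743, 0.625, -0.201]
force: [-0.6, -0.2, 0.4]
finger_gap: 0.455
grip_force: 0.0
```

Request:
send_rows:
  xyz:
    - [0,0,0]
    - [0,0,0]
    - [0,0,0]
    - [0,0,0]
    - [0,0,0]
  rotation:
    - [0,0,7.1]
    - [0,0,7.1]
    - [0,0,7.1]
    - [0,0,7.1]
    - [0,0,7.1]
  claw: [40,40,40,40,40]

```text
time_s: 8.53
ee_pos: [0.501, -0.0606, 0.1937]
tool_rot: [-0.062, 0.898, 0.369, -0.231]
force: [-1.3, 0.5, -0.7]
finger_gap: 0.457
grip_force: 0.0
```

Request:
send_rows:
  xyz:
    - [0,0,0]
    - [0,0,0]
    - [0,0,0]
    - [0,0,0]
    - [0,0,0]
  rotation:
    - [0,0,7.1]
    - [0,0,7.1]
    - [0,0,7.1]
    - [0,0,7.1]
    - [0,0,7.1]
  claw: [40,40,40,40,40]

```text
time_s: 8.95
ee_pos: [0.501, -0.0606, 0.1937]
tool_rot: [0.011, 0.968, 0.078, -0.239]
force: [-0.4, 0.6, 0.4]
finger_gap: 0.451
grip_force: 0.0
```

Request:
send_rows:
  xyz:
    - [0,0,0]
    - [0,0,0]
    - [0,0,0]
  rotation:
    - [0,0,3]
    - [0,-7,0]
    - [0,0,0]
  claw: [40,40,40]

```text
time_s: 9.2
ee_pos: [0.5003, -0.0604, 0.1906]
tool_rot: [0.019, 0.952, 0.054, -0.302]
force: [-1.0, 0.7, -1.4]
finger_gap: 0.452
grip_force: 0.0
```

```bash
python3 rec.py; python3 - <<'E'
from h import *
ci=camera_info("wrist"); snap("wrist","w3.png")
for t in("mug_handle","tin_mug"): print(t,[(np.round(d["bbox"]),d["p"]) for d in spot_in(t,"wrist")[:2]])
a=np.radians(7.5);m=np.array([.3936,-.0771,0]);ex=np.array([np.cos(a),np.sin(a),0])
for r,z in((.070,.062),(.066,.062),(.059,.044),(-.038,.072),(0,.072)): print(r,z,proj(ci,m+ex*r+[0,0,z]).round(1))
E
```

```text
9.2 [ 0.5003 -0.0604  0.1906] [-0.237, 0.5026, 1.443, -0.2076, 1.7762, 1.2379] [-0.01 -0.06  0.05  0.04 -0.13 -0.03]
[[ 0.812  0.115 -0.573]
 [ 0.092 -0.993 -0.069]
 [-0.577  0.003 -0.817]]
mug_handle [(array([324., 206., 110., 148.]), 0.63)]
tin_mug [(array([325., 205., 108., 148.]), 0.92), (array([567., 170., 144., 224.]), 0.58)]
0.07 0.062 [327.7 170.4]
0.066 0.062 [327.7 175.3]
0.059 0.044 [327.4 164.6]
-0.038 0.072 [328.3 280.2]
0 0.072 [328.2 251.9]
```

View pics/w3.png

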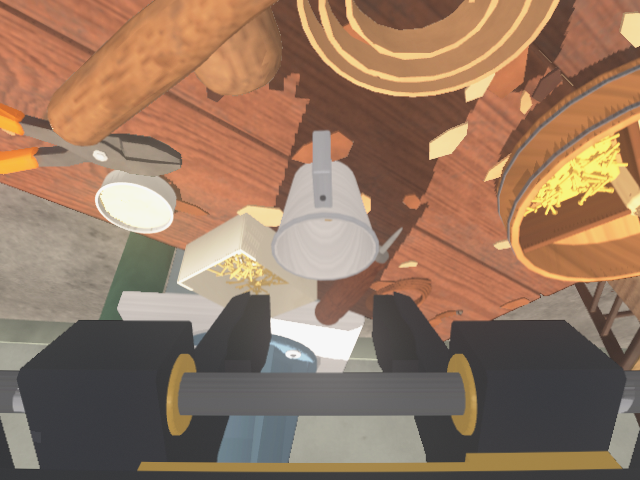

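Request:
send_rows:
  xyz:
    - [22.4,0,0]
    - [22.4,0,0]
    - [0,0,36]
    - [0,0,36]
    - [0,0,30]
  rotation:
    - [0,0,-1.5]
    - [0,0,0]
    - [0,0,0]
    - [0,0,0]
    - [0,0,0]
  claw: [40,40,40,40,40]

```text
time_s: 9.77
ee_pos: [0.4792, -0.0628, 0.0826]
tool_rot: [0.016, 0.952, 0.067, -0.298]
force: [0.1, 0.0, -0.3]
finger_gap: 0.452
grip_force: 0.0
```

Request:
send_rows:
  xyz:
    - [0,0,0]
    - [0,0,0]
  rotation:
    - [0,0,0]
    - [0,0,0]
  claw: [40,40]

```text
time_s: 9.93
ee_pos: [0.4791, -0.0628, 0.0836]
tool_rot: [0.015, 0.952, 0.067, -0.3]
force: [0.6, -0.1, 0.5]
finger_gap: 0.454
grip_force: 0.0
```

```bash
python3 rec.py; python3 - <<'E'
from h import *
ci=camera_info("wrist"); snap("wrist","w4.png");s=sense()
for t in("mug_handle","tin_mug"): print(t,[(np.round(d["bbox"]),d["p"]) for d in spot_in(t,"wrist")[:2]])
a=np.radians(8.5);m=np.array([.3936,-.0760,0]);ex=np.array([np.cos(a),np.sin(a),0])
for r,z in((.070,.062),(.066,.062),(.059,.044),(-.038,.072),(0,.072),(.038,.072)): print(r,z,proj(ci,m+ex*r+[0,0,z]).round(1))
print(rot(s["tool_rot"]).inv().apply(m+ex*.059+[0,0,.044]-s["ee_pos"])*1000)
E
```

```text
9.9333 [ 0.4791 -0.0628  0.0836] [-0.249, 0.6057, 1.5368, -0.2086, 1.576, 1.2422] [ 0.01 -0.02 -0.08 -0.    0.02 -0.  ]
[[ 0.811  0.137 -0.568]
 [ 0.118 -0.991 -0.069]
 [-0.572 -0.011 -0.82 ]]
mug_handle [(array([320., 302., 117., 140.]), 0.65)]
tin_mug [(array([321., 303., 123., 139.]), 0.85)]
0.07 0.062 [326.3 307.7]
0.066 0.062 [326.3 312.4]
0.059 0.044 [326.5 285.1]
-0.038 0.072 [326.5 411. ]
0 0.072 [326.4 389.7]
0.038 0.072 [326.3 361.6]
[-0.94665557  0.5250546  50.16634568]
```

View pics/w4.png

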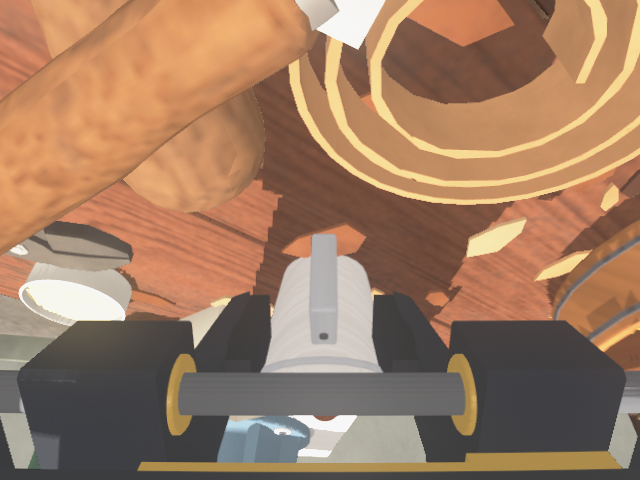

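Request:
send_rows:
  xyz:
    - [0,0,25]
    - [0,0,23]
    - [0,0,0]
    - [0,0,0]
  rotation:
    - [0,0,0]
    - [0,0,0]
    - [0,0,0]
    - [0,0,0]
  claw: [40,40,40,40]
  grip_force: 40

```text
time_s: 10.42
ee_pos: [0.4531, -0.0661, 0.0441]
tool_rot: [0.016, 0.951, 0.067, -0.3]
force: [0.2, -0.7, 0.6]
finger_gap: 0.455
grip_force: 0.0
```

Request:
send_rows:
  xyz:
    - [0,0,0]
    - [0,0,0]
    - [0,0,0]
    - [0,0,0]
    - [0,0,0]
  rotation:
    - [0,0,0]
    - [0,0,0]
    - [0,0,0]
    - [0,0,0]
    - [0,0,0]
  claw: [5,5,5,5,5]

```text
time_s: 10.83
ee_pos: [0.453, -0.0662, 0.0437]
tool_rot: [0.016, 0.952, 0.067, -0.3]
force: [0.8, 0.2, 1.6]
finger_gap: 0.103
grip_force: 41.4
```

```bash
python3 rec.py; python3 - <<'E'
from h import *
s=sense();print(s["force"],s["finger_gap"],s["grip_force"])
E
```

```text
10.8333 [ 0.453  -0.0662  0.0437] [-0.2644, 0.6276, 1.6079, -0.2191, 1.4822, 1.2493] [-0.  0.  0.  0. -0.  0.]
[[ 0.811  0.138 -0.568]
 [ 0.119 -0.99  -0.07 ]
 [-0.572 -0.01  -0.82 ]]
[0.8406095  0.1995841  1.56268007] 0.10301756416242383 41.41499423829373
```

Request:
send_rows:
  xyz:
    - [-12,0,-17]
    - [-20.6,-0.4,-29.5]
    - [-20.6,-0.4,-29.5]
    - [-20.6,-0.4,-29.5]
    - [0,0,0]
  rotation:
    - [0,0,0]
    - [0,0,0]
    - [0,0,0]
    - [0,0,0]
    - [0,0,0]
  claw: [5,5,5,5,5]

```text
time_s: 11.25
ee_pos: [0.4557, -0.0672, 0.1782]
tool_rot: [0.017, 0.953, 0.067, -0.296]
force: [1.4, -0.7, -0.6]
finger_gap: 0.101
grip_force: 41.0
```

```bash
python3 rec.py; cat > rows.py <<'E'
from plan import *
F=E('z',np.pi)
def rows(p0,R0,seq):
    for p,Rt in seq:
        print((R0.inv().apply(p-p0)*1000).round(1).tolist(), np.degrees((R0.inv()*Rt).as_rotvec()).round(2).tolist(), p.round(3).tolist()); p0,R0=p,Rt
E
python3 - <<'E'
from rows import *
s=sense(); p,R0=s["ee_pos"],rot(s["tool_rot"]); pt,Rt,m=target(0,30,35,.10); Rt=Rt*F
print(P.round(4),"goal",pt.round(3),m)
n=8; from scipy.spatial.transform import Slerp
S=Slerp([0,1],R.concatenate([R0,Rt]))
rows(p,R0,[(p+(pt-p)*k/n,S(k/n)) for k in range(1,n+1)])
j=s["joint_pos"]
for k in range(1,n+1): j,e=ik(p+(pt-p)*k/n,S(k/n),j); print(j.round(2),round(e,4))
j=ik(pt,Rt,j)[0]
for T in range(0,131,10): pp,RR,mm=target(T,30,35,.078); j,e=ik(pp,RR*F,j); print(T,j.round(2),round(e,4),mm.round(3),pp.round(3))
ci=camera_info("top")
snap("top","t2.png"); print([(np.round(d["bbox"]),d["p"]) for d in spot_in("tin_mug","top")[:1]])
E
```

```text
11.25 [ 0.4557 -0.0672  0.1782] [-0.2646, 0.4216, 1.583, -0.2205, 1.6986, 1.2011] [-0.    0.07  0.05  0.01 -0.11  0.02]
[[ 0.816  0.138 -0.561]
 [ 0.117 -0.99  -0.073]
 [-0.566 -0.006 -0.825]]
[4.382e-01 8.560e-02 5.143e-01 2.924e-01 3.133e-01 1.178e-01 2.000e-04] goal [ 0.486 -0.248  0.144] [ 0.43483717 -0.278       0.172     ]
[2.8, 23.0, 3.1] [-1.61, -0.08, -2.24] [0.459, -0.09, 0.174]
[1.9, 23.0, 3.7] [-1.61, -0.08, -2.24] [0.463, -0.112, 0.17]
[1.1, 22.9, 4.3] [-1.61, -0.08, -2.24] [0.467, -0.135, 0.165]
[0.2, 22.8, 5.0] [-1.61, -0.08, -2.24] [0.471, -0.158, 0.161]
[-0.7, 22.7, 5.6] [-1.61, -0.08, -2.24] [0.475, -0.18, 0.157]
[-1.6, 22.5, 6.3] [-1.61, -0.08, -2.24] [0.478, -0.203, 0.153]
[-2.5, 22.2, 6.9] [-1.61, -0.08, -2.24] [0.482, -0.226, 0.148]
[-3.3, 21.9, 7.5] [-1.61, -0.08, -2.24] [0.486, -0.248, 0.144]
[-0.29  0.44  1.57 -0.26  1.68  1.14] 0.0
[-0.31  0.45  1.56 -0.3   1.66  1.08] 0.0
[-0.33  0.46  1.56 -0.33  1.64  1.02] 0.0
[-0.35  0.48  1.55 -0.37  1.61  0.97] 0.0
[-0.37  0.49  1.54 -0.4   1.58  0.91] 0.0
[-0.39  0.5   1.53 -0.43  1.56  0.85] 0.0
[-0.42  0.52  1.52 -
[... 682 characters left out ...]
65 -0.261  0.174]
70 [-1.11  0.12  1.98  0.67  1.17 -0.37] 0.0 [ 0.413 -0.291  0.127] [ 0.453 -0.267  0.173]
80 [-1.23  0.17  2.02  0.82  1.26 -0.57] 0.0 [ 0.408 -0.294  0.116] [ 0.44  -0.275  0.169]
90 [-1.33  0.24  2.03  0.93  1.38 -0.72] 0.0 [ 0.402 -0.297  0.116] [ 0.426 -0.283  0.175]
100 [-1.42  0.34  2.02  1.01  1.51 -0.85] 0.0 [ 0.396 -0.3    0.115] [ 0.411 -0.292  0.178]
110 [-1.5   0.46  2.    1.06  1.64 -0.96] 0.0 [ 0.391 -0.303  0.114] [ 0.396 -0.3    0.179]
120 [-1.55  0.59  1.96  1.1   1.76 -1.05] 0.0 [ 0.385 -0.306  0.111] [ 0.381 -0.309  0.176]
130 [-1.58  0.74  1.91  1.13  1.89 -1.13] 0.0 [ 0.381 -0.309  0.107] [ 0.367 -0.317  0.17 ]
[(array([237., 308.,  59.,  80.]), 0.64)]
```

Request:
send_rows:
  xyz:
    - [2.8,23,3.1]
    - [1.9,23,3.7]
    - [1.1,22.9,4.3]
    - [0.2,22.8,5]
  rotation:
    - [-1.6,0,-2.2]
    - [-1.6,0,-2.2]
    - [-1.6,0,-2.2]
    - [-1.6,0,-2.2]
  claw: [5,5,5,5]

```text
time_s: 11.68
ee_pos: [0.4661, -0.1572, 0.1518]
tool_rot: [0.045, 0.94, 0.158, -0.298]
force: [0.4, 0.1, -3.4]
finger_gap: 0.102
grip_force: 40.5
```

Request:
send_rows:
  xyz:
    - [-0.7,22.7,5.6]
    - [-1.6,22.5,6.3]
    - [-2.5,22.2,6.9]
    - [-3.3,21.9,7.5]
    - [0,0,0]
  rotation:
    - [-1.6,0,-2.2]
    - [-1.6,0,-2.2]
    - [-1.6,0,-2.2]
    - [-1.6,0,-2.2]
    - [0,0,0]
  claw: [5,5,5,5,5]

```text
time_s: 12.1
ee_pos: [0.4804, -0.2498, 0.1337]
tool_rot: [0.074, 0.922, 0.245, -0.291]
force: [0.4, -0.3, -1.9]
finger_gap: 0.102
grip_force: 40.3
```

Request:
send_rows:
  xyz:
    - [0,0,0]
    - [0,0,0]
  rotation:
    - [0,0,0]
    - [0,0,0]
  claw: [5,5]

```text
time_s: 12.27
ee_pos: [0.4808, -0.2466, 0.1351]
tool_rot: [0.074, 0.922, 0.245, -0.291]
force: [0.4, 0.9, -2.4]
finger_gap: 0.103
grip_force: 40.3
```

```bash
python3 rec.py; python3 - <<'E'
from rows import *
s=sense(); p,R0=s["ee_pos"],rot(s["tool_rot"])
rows(p,R0,[(lambda t:(t[0],t[1]*F))(target(T,30,35,.086)) for T in [0,5,10]+list(range(16,83,6))+list(range(86,133,4))])
snap("side","s2.png"); 
E
```

```text
12.2667 [ 0.4808 -0.2466  0.1351] [-0.4405, 0.5331, 1.5234, -0.4853, 1.4833, 0.7542] [ 0.02 -0.02 -0.   -0.    0.   -0.  ]
[[ 0.711  0.494 -0.5  ]
 [ 0.408 -0.87  -0.278]
 [-0.572 -0.007 -0.82 ]]
[5.9, 4.2, 2.2] [-0.54, -0.09, -0.11] [0.486, -0.248, 0.13]
[-2.5, -0.0, -7.1] [-0.0, 5.0, -0.0] [0.488, -0.247, 0.137]
[-2.3, 0.0, -6.6] [0.0, 5.0, 0.0] [0.489, -0.247, 0.144]
[-2.7, 0.0, -7.2] [-0.0, 6.0, -0.0] [0.489, -0.247, 0.152]
[-2.8, 0.0, -6.4] [0.0, 6.0, -0.0] [0.489, -0.247, 0.159]
[-3.0, -0.0, -5.6] [-0.0, 6.0, 0.0] [0.487, -0.248, 0.165]
[-3.3, 0.0, -4.9] [-0.0, 6.0, 0.0] [0.485, -0.249, 0.17]
[-3.8, -0.0, -4.3] [0.0, 6.0, -0.0] [0.482, -0.251, 0.174]
[-4.5, 0.0, -3.8] [-0.0, 6.0, 0.0] [0.478, -0.253, 0.178]
[-5.2, 0.0, -3.4] [0.0, 6.0, 0.0] [0.473, -0.256, 0.18]
[-6.0, 0.0, -3.2] [0.0, 6.0, -0.0] [0.467, -0.259, 0.181]
[-6.8, -0.0, -3.2] [-0.0, 6.0, 0.0] [0.461, -0.263, 0.182]
[-7.5, 0.0, -3.3] [0.0, 6.0, -0.0] [0.453, -0.267, 0.181]
[-8.3, 0.0, -3.6] [0.0, 6.0, 0.0] [0.446, -0.272, 0.179]
[-7.7, -0.0, -5.4] [-0.0, 6.0, -0.0] [0.438, -0.276, 0.178]
[-2.5, -0.0, -6.6] [-0.0, 4.0, 0.0] [0.432, -0.28, 0.181]
[-2.5, 0.0, -6.6] [0.0, 4.0, 0.0] [0.426, -0.283, 0.183]
[-2.5, -0.0, -6.6] [-0.0, 4.0, 0.0] [0.42, -0.286, 0.185]
[-2.5, 0.0, -6.6] [0.0, 4.0, -0.0] [0.414, -0.29, 0.186]
[-2.5, -0.0, -6.6] [-0.0, 4.0, 0.0] [0.408, -0.293, 0.187]
[-2.5, -0.0, -6.6] [-0.0, 4.0, 0.0] [0.402, -0.297, 0.187]
[-2.5, -0.0, -6.6] [0.0, 4.0, 0.0] [0.396, -0.3, 0.187]
[-2.5, 0.0, -6.6] [-0.0, 4.0, 0.0] [0.39, -0.304, 0.186]
[-2.5, -0.0, -6.6] [-0.0, 4.0, -0.0] [0.384, -0.307, 0.185]
[-2.5, 0.0, -6.6] [0.0, 4.0, 0.0] [0.378, -0.311, 0.183]
[-2.5, -0.0, -6.6] [-0.0, 4.0, 0.0] [0.372, -0.314, 0.181]
[-2.5, -0.0, -6.6] [0.0, 4.0, -0.0] [0.367, -0.317, 0.178]
```

View pics/s2.png

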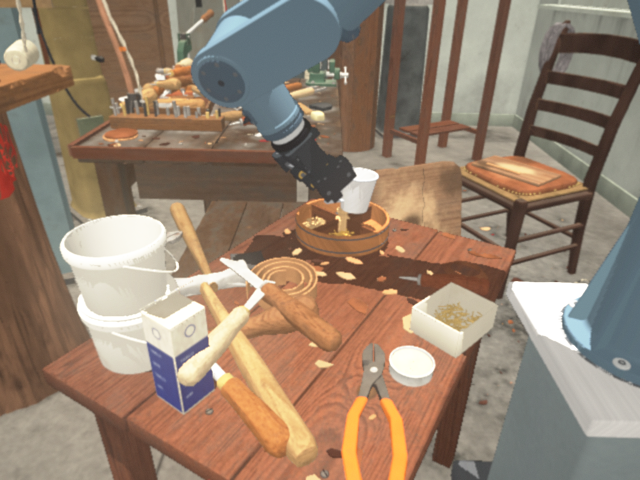

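Request:
send_rows:
  xyz:
    - [5,4,0]
    - [-2.5,0,-7.1]
    - [-2.3,0,-6.6]
    - [-2.7,0,-7.2]
    - [-2.8,0,-6.4]
  rotation:
    - [-0.5,0,0]
    - [0,5,0]
    - [0,5,0]
    - [0,6,0]
    - [0,6,0]
  claw: [5,5,5,5,5]

```text
time_s: 12.73
ee_pos: [0.4914, -0.2464, 0.1633]
tool_rot: [0.031, 0.96, 0.258, -0.105]
force: [-0.0, -0.6, -2.2]
finger_gap: 0.101
grip_force: 40.3
```

Request:
send_rows:
  xyz:
    - [-3,0,-5.6]
    - [-3.3,0,-4.9]
    - [-3.8,0,-4.3]
    - [-4.5,0,-3.8]
    - [-5.2,0,-3.4]
  rotation:
    - [0,6,0]
    - [0,6,0]
    - [0,6,0]
    - [0,6,0]
    - [0,6,0]
  claw: [5,5,5,5,5]

```text
time_s: 13.15
ee_pos: [0.4746, -0.2564, 0.1856]
tool_rot: [-0.036, 0.955, 0.257, 0.147]
force: [-0.7, -0.2, -2.7]
finger_gap: 0.102
grip_force: 40.9
```

```bash
cat > more.py <<'E'
from rows import *
import sys
s=sense(); p,R0=s["ee_pos"],rot(s["tool_rot"]); z=R0.as_matrix()[:,2]; print(s["time_s"],p,s["joint_pos"].round(2),s["force"],s["finger_gap"])
T=35-90+np.degrees(np.arcsin(z[2]))+90 if 0 else 35+np.degrees(np.arctan2(z@[np.cos(np.pi/6),np.sin(np.pi/6),0],-z[2]))
print("T",T, "err",p-target(T,30,35,.086)[0], "rot", np.degrees((R0.inv()*target(T,30,35,.086)[1]*F).as_rotvec()).round(1))
rows(p,R0,[(lambda t:(t[0],t[1]*F))(target(t,30,35,.086)) for t in eval(sys.argv[1])])
E
python3 more.py "[64,70,76,82]+list(range(86,133,4))"
```

```text
13.15 [ 0.47455333 -0.25638162  0.18564358] [-0.88  0.11  1.88  0.33  1.12  0.02] [-0.74079208 -0.2479295  -2.73946969] 0.10225437322853342
T 52.435319092157954 err [ 2.19012589e-03 -4.72830753e-05  5.44210803e-03] rot [0.4 0.  0.1]
[-16.0, -1.2, -0.9] [0.36, 11.57, 0.19] [0.461, -0.263, 0.182]
[-7.5, 0.0, -3.3] [0.0, 6.0, -0.0] [0.453, -0.267, 0.181]
[-8.3, 0.0, -3.6] [0.0, 6.0, 0.0] [0.446, -0.272, 0.179]
[-7.7, -0.0, -5.4] [-0.0, 6.0, -0.0] [0.438, -0.276, 0.178]
[-2.5, -0.0, -6.6] [-0.0, 4.0, 0.0] [0.432, -0.28, 0.181]
[-2.5, 0.0, -6.6] [0.0, 4.0, 0.0] [0.426, -0.283, 0.183]
[-2.5, -0.0, -6.6] [-0.0, 4.0, 0.0] [0.42, -0.286, 0.185]
[-2.5, 0.0, -6.6] [0.0, 4.0, -0.0] [0.414, -0.29, 0.186]
[-2.5, -0.0, -6.6] [-0.0, 4.0, 0.0] [0.408, -0.293, 0.187]
[-2.5, -0.0, -6.6] [-0.0, 4.0, 0.0] [0.402, -0.297, 0.187]
[-2.5, -0.0, -6.6] [0.0, 4.0, 0.0] [0.396, -0.3, 0.187]
[-2.5, 0.0, -6.6] [-0.0, 4.0, 0.0] [0.39, -0.304, 0.186]
[-2.5, -0.0, -6.6] [-0.0, 4.0, -0.0] [0.384, -0.307, 0.185]
[-2.5, 0.0, -6.6] [0.0, 4.0, 0.0] [0.378, -0.311, 0.183]
[-2.5, -0.0, -6.6] [-0.0, 4.0, 0.0] [0.372, -0.314, 0.181]
[-2.5, -0.0, -6.6] [0.0, 4.0, -0.0] [0.367, -0.317, 0.178]
```

Request:
send_rows:
  xyz:
    - [-6,0,-3.2]
    - [-6.8,0,-3.2]
    - [-8,0,-3.3]
    - [-8.8,0,-3.6]
    - [-9,0,-5.4]
  rotation:
    - [0,6,0]
    - [0,6,0]
    - [0,6,0]
    - [0,6,0]
    - [0,6,0]
  claw: [5,5,5,5,5]

```text
time_s: 13.57
ee_pos: [0.4371, -0.278, 0.1817]
tool_rot: [-0.101, 0.884, 0.238, 0.389]
force: [-0.0, 0.2, -2.9]
finger_gap: 0.101
grip_force: 41.5
```

```bash
python3 more.py "range(86,133,4)" | head -6
```

```text
13.5667 [ 0.43714518 -0.2779764   0.18167569] [-1.25  0.16  2.02  0.85  1.3  -0.6 ] [-0.01326424  0.21284914 -2.86583582] 0.10138445744687348
T 82.38248431405948 err [ 4.66733123e-05 -1.28198315e-03  3.24337509e-03] rot [0.3 0.  0.3]
[-4.2, -1.1, -3.3] [0.28, 3.62, 0.3] [0.432, -0.28, 0.181]
[-2.5, 0.0, -6.6] [0.0, 4.0, 0.0] [0.426, -0.283, 0.183]
[-2.5, -0.0, -6.6] [-0.0, 4.0, 0.0] [0.42, -0.286, 0.185]
[-2.5, 0.0, -6.6] [0.0, 4.0, -0.0] [0.414, -0.29, 0.186]
```

Request:
send_rows:
  xyz:
    - [-3.5,-1,-5]
    - [-3,0,-6.6]
    - [-3,0,-6.6]
    - [-3,0,-6.6]
    - [-2.5,0,-6.6]
  rotation:
    - [0,4,0]
    - [0,4,0]
    - [0,4,0]
    - [0,4,0]
    - [0,4,0]
  claw: [5,5,5,5,5]

```text
time_s: 13.98
ee_pos: [0.4066, -0.2943, 0.1864]
tool_rot: [-0.141, 0.804, 0.217, 0.535]
force: [0.7, -0.2, -2.6]
finger_gap: 0.101
grip_force: 41.7
```

Request:
send_rows:
  xyz:
    - [-2.5,0,-6.6]
    - [-2.5,0,-6.6]
    - [-2.5,0,-6.6]
    - [-2.5,0,-6.6]
    - [-2.5,0,-6.6]
  rotation:
    - [0,4,0]
    - [0,4,0]
    - [0,4,0]
    - [0,4,0]
    - [0,4,0]
  claw: [5,5,5,5,5]

```text
time_s: 14.4
ee_pos: [0.3764, -0.3118, 0.1826]
tool_rot: [-0.177, 0.699, 0.189, 0.667]
force: [-0.3, -0.2, -2.1]
finger_gap: 0.103
grip_force: 41.8
```

Request:
send_rows:
  xyz:
    - [-2.5,0,-6.6]
    - [-2.5,0,-6.6]
    - [0,0,0]
    - [0,0,0]
    - [0,0,0]
  rotation:
    - [0,4,0]
    - [0,4,0]
    - [0,0,0]
    - [0,0,0]
    - [0,0,0]
  claw: [5,5,5,5,5]

```text
time_s: 14.82
ee_pos: [0.3655, -0.318, 0.1779]
tool_rot: [-0.19, 0.652, 0.176, 0.713]
force: [0.4, -0.9, -1.7]
finger_gap: 0.102
grip_force: 41.9
```

```bash
python3 more.py "[133,136]"; python3 - <<'E'
from h import *
for c in("side","top"):
    im=snap(c,c+"p.png"); print(c,[(np.round(d["bbox"]).tolist(),round(d["p"],2)) for d in spot_in("stud_1",c)])
s=cv2.imread("pics/sidep.png")[120:300,250:470]; t=cv2.imread("pics/topp.png")[180:360,290:510]
cv2.imwrite("pics/p.png",np.vstack([cv2.resize(x,(367,300),interpolation=cv2.INTER_CUBIC) for x in(s,t)]))
E
```

```text
14.8167 [ 0.36554159 -0.31797577  0.17791993] [-1.58  0.72  1.92  1.13  1.9  -1.12] [ 0.44549114 -0.88281534 -1.67902938] 0.10248329450194318
T 130.0183322000382 err [-0.0009396  -0.00051043 -0.00037135] rot [-0.  -0.   0.2]
[-1.6, 0.0, -3.8] [-0.04, 2.98, 0.22] [0.362, -0.32, 0.176]
[-1.8, -0.0, -5.0] [0.0, 3.0, -0.0] [0.358, -0.322, 0.174]
side [([378.0, 225.0, 6.0, 5.0], 0.57)]
top [([390.0, 285.0, 121.0, 121.0], 0.33)]
```

View pics/p.png

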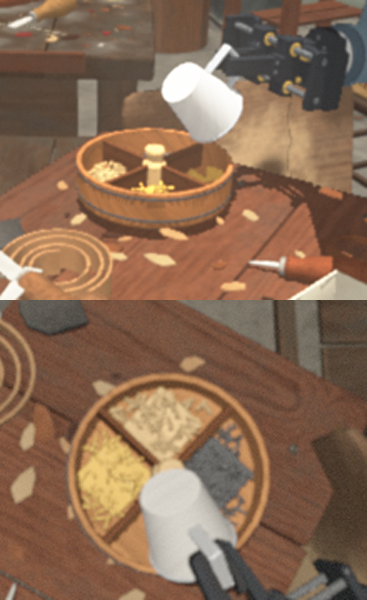

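Request:
send_rows:
  xyz:
    - [-3,0,-8]
    - [-3,0,-8]
    - [0,0,0]
    - [0,0,0]
    - [0,0,0]
  rotation:
    - [0,5,0]
    - [0,5,0]
    - [0,0,0]
    - [0,0,0]
    - [0,0,0]
  claw: [5,5,5,5,5]

```text
time_s: 15.43
ee_pos: [0.3524, -0.3257, 0.1702]
tool_rot: [-0.204, 0.588, 0.159, 0.767]
force: [0.3, -0.2, -1.0]
finger_gap: 0.104
grip_force: 42.1
```

```bash
python3 - <<'E'
from rows import *
s=sense(); p,R0=s["ee_pos"],rot(s["tool_rot"]); print(s["time_s"],p,s["joint_pos"].round(2),s["force"])
rows(p,R0,[(lambda t:(t[0],t[1]*F))(target(t,30,35,.095)) for t in list(range(134,9,-6))+[4,0]])
E
```

```text
15.4333 [ 0.35239174 -0.32565464  0.17018103] [-1.59  0.86  1.86  1.17  2.03 -1.18] [ 0.25435258 -0.15542269 -1.03655519]
[11.0, 0.0, 13.3] [-0.02, -6.01, 0.25] [0.361, -0.321, 0.184]
[2.9, 0.0, 10.2] [-0.0, -6.0, -0.0] [0.369, -0.316, 0.189]
[2.9, 0.0, 10.2] [0.0, -6.0, 0.0] [0.378, -0.311, 0.192]
[2.9, -0.0, 10.2] [-0.0, -6.0, 0.0] [0.387, -0.306, 0.194]
[2.9, 0.0, 10.2] [0.0, -6.0, -0.0] [0.396, -0.3, 0.196]
[2.9, 0.0, 10.2] [-0.0, -6.0, 0.0] [0.405, -0.295, 0.196]
[2.9, 0.0, 10.2] [0.0, -6.0, 0.0] [0.414, -0.29, 0.195]
[2.9, -0.0, 10.2] [-0.0, -6.0, 0.0] [0.423, -0.285, 0.193]
[2.9, -0.0, 10.2] [-0.0, -6.0, -0.0] [0.432, -0.28, 0.19]
[3.4, 0.0, 9.7] [0.0, -6.0, 0.0] [0.44, -0.275, 0.186]
[8.3, 0.0, 4.8] [0.0, -6.0, 0.0] [0.448, -0.27, 0.189]
[7.6, -0.0, 4.3] [0.0, -6.0, 0.0] [0.456, -0.266, 0.19]
[6.9, 0.0, 4.0] [0.0, -6.0, -0.0] [0.463, -0.262, 0.191]
[6.1, -0.0, 3.8] [0.0, -6.0, 0.0] [0.469, -0.258, 0.19]
[5.3, -0.0, 3.8] [0.0, -6.0, -0.0] [0.475, -0.255, 0.188]
[4.5, 0.0, 4.0] [0.0, -6.0, 0.0] [0.479, -0.252, 0.186]
[3.8, -0.0, 4.3] [-0.0, -6.0, 0.0] [0.483, -0.25, 0.182]
[3.2, -0.0, 4.8] [0.0, -6.0, -0.0] [0.486, -0.248, 0.177]
[2.6, 0.0, 5.4] [0.0, -6.0, 0.0] [0.488, -0.247, 0.172]
[2.3, -0.0, 6.1] [-0.0, -6.0, -0.0] [0.489, -0.247, 0.165]
[2.0, 0.0, 6.9] [0.0, -6.0, -0.0] [0.489, -0.247, 0.158]
[2.8, -0.0, 13.3] [0.0, -10.0, 0.0] [0.487, -0.248, 0.145]
[1.5, -0.0, 5.9] [0.0, -4.0, 0.0] [0.486, -0.248, 0.139]
```

Request:
send_rows:
  xyz:
    - [11,0,13.3]
    - [2.9,0,10.2]
    - [2.9,0,10.2]
    - [2.9,0,10.2]
    - [2.9,0,10.2]
  rotation:
    - [0,-6,0]
    - [0,-6,0]
    - [0,-6,0]
    - [0,-6,0]
    - [0,-6,0]
  claw: [5,5,5,5,5]

```text
time_s: 15.85
ee_pos: [0.3959, -0.3007, 0.1968]
tool_rot: [-0.153, 0.767, 0.207, 0.587]
force: [0.3, -0.9, -2.0]
finger_gap: 0.098
grip_force: 42.0
```

Request:
send_rows:
  xyz:
    - [2.9,0,10.2]
    - [2.9,0,10.2]
    - [2.9,0,10.2]
    - [2.9,0,10.2]
    - [3.4,0,9.7]
  rotation:
    - [0,-6,0]
    - [0,-6,0]
    - [0,-6,0]
    - [0,-6,0]
    - [0,-6,0]
  claw: [5,5,5,5,5]

```text
time_s: 16.27
ee_pos: [0.4406, -0.2749, 0.1885]
tool_rot: [-0.094, 0.893, 0.24, 0.369]
force: [0.1, -0.1, -1.7]
finger_gap: 0.102
grip_force: 41.7
```

Request:
send_rows:
  xyz:
    - [8.3,0,4.8]
    - [7.6,0,4.3]
    - [6.9,0,4]
    - [6.1,0,3.8]
    - [5.3,0,3.8]
  rotation:
    - [0,-6,0]
    - [0,-6,0]
    - [0,-6,0]
    - [0,-6,0]
    - [0,-6,0]
  claw: [5,5,5,5,5]

```text
time_s: 16.68
ee_pos: [0.4751, -0.255, 0.1917]
tool_rot: [-0.028, 0.958, 0.257, 0.127]
force: [0.3, -0.3, -2.2]
finger_gap: 0.099
grip_force: 41.3
```

Request:
send_rows:
  xyz:
    - [4.5,0,4]
    - [3.8,0,4.3]
    - [3.2,0,4.8]
    - [2.6,0,5.4]
    - [2.3,0,6.1]
  rotation:
    - [0,-6,0]
    - [0,-6,0]
    - [0,-6,0]
    - [0,-6,0]
    - [0,-6,0]
  claw: [5,5,5,5,5]

```text
time_s: 17.1
ee_pos: [0.4902, -0.2464, 0.1686]
tool_rot: [0.039, 0.958, 0.256, -0.124]
force: [0.0, -0.0, -2.0]
finger_gap: 0.103
grip_force: 41.0
```

Request:
send_rows:
  xyz:
    - [2,0,4]
    - [0,0,0]
    - [0,0,0]
    - [0,0,0]
  rotation:
    - [0,-6,0]
    - [0,-6,0]
    - [0,-4,0]
    - [0,0,0]
  claw: [5,5,5,5]

```text
time_s: 17.43
ee_pos: [0.4907, -0.2444, 0.1613]
tool_rot: [0.071, 0.931, 0.25, -0.257]
force: [-0.4, 0.4, -2.5]
finger_gap: 0.103
grip_force: 40.8
```

```bash
python3 - <<'E'
from rows import *
from scipy.spatial.transform import Slerp
s=sense(); p,R0=s["ee_pos"],rot(s["tool_rot"]); print(s["time_s"],p,s["joint_pos"].round(2),R0.as_matrix().round(3))
# place goal: the pose at grasp
Rg=R.from_matrix(np.array([[ 0.811,0.138,-0.568],[0.119,-0.99,-0.07],[-0.572,-0.01,-0.82]])); g=np.array([.453,-.0662,.0437])
n=7; S=Slerp([0,1],R.concatenate([R0,Rg])); q=g+[0,0,.14]
rows(p,R0,[(p+(q-p)*k/n,S(k/n)) for k in range(1,n+1)])
E
```

```text
17.4333 [ 0.49065628 -0.24438032  0.16130522] [-0.45  0.47  1.53 -0.44  1.47  0.72] [[ 0.743  0.502 -0.443]
 [ 0.428 -0.865 -0.261]
 [-0.514  0.004 -0.858]]
[5.3, -24.7, -7.0] [1.82, -0.55, 2.6] [0.485, -0.219, 0.165]
[4.1, -25.1, -6.3] [1.82, -0.55, 2.6] [0.48, -0.193, 0.168]
[2.9, -25.5, -5.5] [1.82, -0.55, 2.6] [0.475, -0.168, 0.171]
[1.7, -25.7, -4.7] [1.82, -0.55, 2.6] [0.469, -0.143, 0.174]
[0.4, -25.9, -3.9] [1.82, -0.55, 2.6] [0.464, -0.117, 0.177]
[-0.8, -26.0, -3.1] [1.82, -0.55, 2.6] [0.458, -0.092, 0.181]
[-2.0, -26.0, -2.2] [1.82, -0.55, 2.6] [0.453, -0.066, 0.184]
```

Request:
send_rows:
  xyz:
    - [5.3,-24.7,-7]
    - [4.1,-25.1,-6.3]
    - [2.9,-25.5,-5.5]
    - [1.7,-25.7,-4.7]
    - [0.4,-25.9,-3.9]
  rotation:
    - [1.8,-0.5,2.6]
    - [1.8,-0.5,2.6]
    - [1.8,-0.5,2.6]
    - [1.8,-0.5,2.6]
    - [1.8,-0.5,2.6]
  claw: [5,5,5,5,5]

```text
time_s: 17.85
ee_pos: [0.4632, -0.1179, 0.1789]
tool_rot: [0.031, 0.951, 0.118, -0.283]
force: [-0.2, -0.1, -2.4]
finger_gap: 0.096
grip_force: 40.6
```

Request:
send_rows:
  xyz:
    - [-0.8,-26,-3.1]
    - [-2,-26,-2.2]
    - [0,0,0]
    - [0,0,0]
  rotation:
    - [1.8,-0.5,2.6]
    - [1.8,-0.5,2.6]
    - [0,0,0]
    - [0,0,0]
  claw: [5,5,5,5]

```text
time_s: 18.18
ee_pos: [0.4528, -0.0678, 0.1851]
tool_rot: [0.016, 0.953, 0.067, -0.293]
force: [0.6, -0.4, -2.0]
finger_gap: 0.099
grip_force: 40.4
```

```bash
python3 - <<'E'
from h import *
s=sense();print(s["force"],s["ee_pos"],rot(s["tool_rot"]).as_matrix().round(3))
im=snap("top","t5.png")
for t in("stud_1","tin_mug","empty_pocket"): print(t,[(np.round(d["bbox"]).tolist(),round(d["p"],2)) for d in spot_in(t,"top")])
c=im[170:370,180:480,::-1]; cv2.imwrite("pics/t5c.png",cv2.resize(c,(800,533),interpolation=cv2.INTER_CUBIC))
E
```

```text
[ 0.63741178 -0.35970924 -2.04467371] [ 0.45284466 -0.06783742  0.18513878] [[ 0.819  0.138 -0.557]
 [ 0.119 -0.99  -0.069]
 [-0.562 -0.01  -0.827]]
stud_1 [([388.0, 337.0, 10.0, 8.0], 0.59), ([397.0, 336.0, 4.0, 10.0], 0.54), ([389.0, 322.0, 11.0, 10.0], 0.49)]
tin_mug [([237.0, 313.0, 63.0, 81.0], 0.79)]
empty_pocket [([390.0, 284.0, 123.0, 124.0], 0.78), ([392.0, 287.0, 127.0, 121.0], 0.53)]
```

View pics/t5c.png

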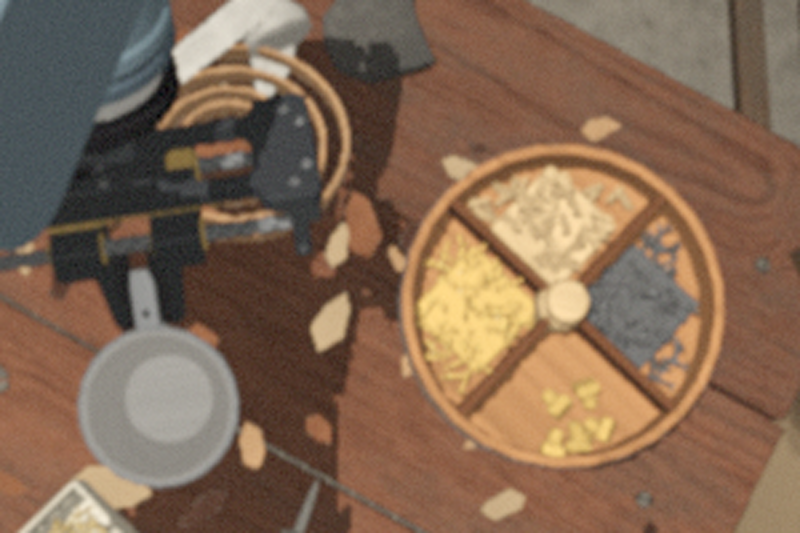

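Request:
send_rows:
  xyz:
    - [18,0.3,26.5]
    - [18,0.3,26.5]
    - [18,0.3,26.5]
    - [16,0.3,24]
    - [0,0,0]
  rotation:
    - [0,-0.6,0]
    - [0,0,0]
    - [0,0,0]
    - [0,0,0]
    - [0,0,0]
  claw: [5,5,5,5,5]

```text
time_s: 18.8
ee_pos: [0.4472, -0.068, 0.054]
tool_rot: [0.014, 0.95, 0.067, -0.305]
force: [-1.6, 0.5, -0.9]
finger_gap: 0.103
grip_force: 40.3
```

Request:
send_rows:
  xyz:
    - [3.4,0,5]
    - [0,0,0]
    - [0,0,0]
  rotation:
    - [0,0,0]
    - [0,0,0]
    - [0,0,0]
  claw: [5,5,5]

```text
time_s: 19.05
ee_pos: [0.452, -0.0688, 0.0542]
tool_rot: [0.016, 0.952, 0.066, -0.3]
force: [0.3, 0.1, -0.7]
finger_gap: 0.099
grip_force: 40.2
```

```bash
python3 rec.py
```

```text
19.05 [ 0.452  -0.0688  0.0542] [-0.269, 0.6083, 1.6113, -0.2212, 1.4969, 1.2443] [ 0.   -0.01 -0.    0.   -0.    0.  ]
[[ 0.812  0.136 -0.568]
 [ 0.117 -0.991 -0.07 ]
 [-0.572 -0.009 -0.82 ]]
```

Request:
send_rows:
  xyz:
    - [2.6,0,3.7]
    - [2,0,2.9]
    - [0,0,0]
    - [0,0,0]
  rotation:
    - [0,0,0]
    - [0,0,0]
    - [0,0,0]
    - [0,0,0]
  claw: [5,5,5,5]

```text
time_s: 19.38
ee_pos: [0.4518, -0.0685, 0.046]
tool_rot: [0.016, 0.952, 0.067, -0.3]
force: [2.8, 0.2, 5.6]
finger_gap: 0.099
grip_force: 44.6
```

Request:
send_rows:
  xyz:
    - [0.6,0,0.8]
    - [0.6,0,0.8]
    - [0,0,0]
    - [0,0,0]
  rotation:
    - [0,0,0]
    - [0,0,0]
    - [0,0,0]
    - [0,0,0]
  claw: [5,5,5,5]

```text
time_s: 19.72
ee_pos: [0.452, -0.0683, 0.0441]
tool_rot: [0.016, 0.952, 0.067, -0.3]
force: [2.2, 1.4, 6.8]
finger_gap: 0.101
grip_force: 43.8
```

Request:
send_rows:
  xyz:
    - [0,0,0]
    - [0,0,0]
    - [0,0,0]
    - [0,0,0]
    - [0,0,0]
  rotation:
    - [0,0,0]
    - [0,0,0]
    - [0,0,0]
    - [0,0,0]
    - [0,0,0]
  claw: [14,20,28,36,40]

```text
time_s: 20.13
ee_pos: [0.4506, -0.0681, 0.0426]
tool_rot: [0.016, 0.951, 0.067, -0.301]
force: [-0.3, -0.7, 0.5]
finger_gap: 0.428
grip_force: 0.0
```

Request:
send_rows:
  xyz:
    - [0,0,-10]
    - [0,0,-30]
    - [0,0,-35]
    - [0,0,-35]
    - [0,0,-35]
  rotation:
    - [0,0,0]
    - [0,0,0]
    - [0,0,0]
    - [0,0,0]
    - [0,0,0]
  claw: [40,40,40,40,40]

```text
time_s: 20.55
ee_pos: [0.5344, -0.0577, 0.1634]
tool_rot: [0.016, 0.951, 0.067, -0.301]
force: [0.9, -0.3, -0.1]
finger_gap: 0.452
grip_force: 0.0
```

Request:
send_rows:
  xyz:
    - [0,0,-20]
    - [0,0,0]
    - [0,0,0]
    - [0,0,0]
  rotation:
    - [0,0,0]
    - [0,0,0]
    - [0,0,0]
    - [0,0,0]
  claw: [40,40,40,40]

```text
time_s: 20.88
ee_pos: [0.5437, -0.0564, 0.1766]
tool_rot: [0.015, 0.951, 0.067, -0.302]
force: [-0.3, -0.1, 0.2]
finger_gap: 0.455
grip_force: 0.0
```

```bash
python3 - <<'E'
from h import *
s=sense();print(s["time_s"],s["force"],s["ee_pos"],s["finger_gap"])
for c in("top","side"):
    camera(c)
    for t in("tin_mug","stud_1","rubber_heel"): print(c,t,[(np.round(d["bbox"]).tolist(),round(d["p"],2)) for d in spot_in(t,c)])
E
```

```text
20.8833 [-0.32505663 -0.077418    0.19089119] [ 0.54374615 -0.05638992  0.17657763] 0.4546211735644727
top tin_mug [([247.0, 315.0, 50.0, 68.0], 0.9)]
top stud_1 [([389.0, 322.0, 7.0, 6.0], 0.57), ([388.0, 335.0, 9.0, 12.0], 0.51), ([403.0, 329.0, 6.0, 6.0], 0.4)]
top rubber_heel [([322.0, 182.0, 41.0, 38.0], 0.65)]
side tin_mug [([373.0, 282.0, 70.0, 59.0], 0.73)]
side stud_1 [([378.0, 226.0, 6.0, -1.0], 0.39)]
side rubber_heel [([246.0, 262.0, 30.0, 18.0], 0.57)]
```

```bash
python3 -c "from bench import *; print(sign_off())"
```

```text
the job is handed in; nothing more can be done
None
```

I turned the tray so its empty compartment faces the robot, poured all five studs into it (seen from above), stood the mug upright where it began, left the rubber heel unmoved, and handed the job in at about 21 s of the 67 s limit; no verdict came back.

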